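# File a sample panel in a lever-arch holder

### The job

File the green drilled panel in the lever-arch holder: lift the lever until the rings spring open, thread the panel's two holes onto the two posts so that it lies flat on the rubber strips, brass-strip edge away from the lever, then press the lever down until it latches fully home and the rings are closed. Feel for the latch and press gently (no more than about 15 N); do not jam the panel on the posts or disturb the other things.

Things in the scene. Friction and masses are not known exactly. Their poses are not given: they have to be found in the camera images.
- binder: Lever-arch holder fixed to the bench: grey board 245 x 104 x 10 mm with a steel mechanism. It stands on 3 mm feet. Origin at the board's underside, 3 mm above the bench, under the lever's hinge, z up. The board runs from x = -100 to +145 mm; the lever lies along -x (towards the robot), the panel's place is along +x, on two black rubber strips whose tops are at z = 18 mm, 21 mm above the bench.
- lever (a joint): Lever angle above closed (rad): within 0.02 of 0 closed, 0.9 fully open (up, leaning to the robot). A spring drives it open, a sprung roller catch holds it shut. Lifting the finger roll takes about 3 N until it has risen 3 mm; then the lever springs up to 0.9 by itself, or follows the hand that holds it. See stop for pressing it down.
- stop (a point): Rubber stop under the closed lever, 17 mm above the bench. Pressing the finger roll down takes 2 to 3 N, then from 17 mm above home up to 9 N (12 N if the finger rubs) until the catch gives; the lever then snaps onto this stop. Let go 3 mm or more short of home, it springs up again. On the stop the roll gives only 1 mm per 25 N: press it no harder than 15 N.
- arches (a joint): Angle of the two arches (rad), always 1.3 x the lever's: 0 rings closed, 1.17 open. Closed, the arches (6 mm bar, top 63 mm above the bench) bridge from a shaft at the holder's x = 12, z = 16 mm onto the post tops; open, they lie back towards -x, clear of the posts, top about 68 mm above the bench.
- lever_tab (a point): Lever's free end, 115 mm from the hinge, 37 mm above the bench when closed; axes as the holder's then. Here sits the finger roll, a black cylinder 12 mm thick, 24 mm long, axis along the holder's y, free below and at both ends (can be pinched by its ends). It is clamped in a slot: its centre may lie up to 8 mm above or below this point (lever's z), differently each time. Blade 13 x 3 mm.
- lever_hinge (a point): Point on the lever's hinge axis, 37 mm above the bench over the holder's origin; the axis is along the holder's y, the lever swings up and back in the holder's xz plane.
- post_left (a point): Axis of the fixed round post (6 mm diameter, round top 45.5 mm above the bench) at the holder's x = 50, y = +21 mm; this point is at the height of the seated panel's underside, 21 mm above the bench. Axes as the holder's.
- post_right (a point): The same for the post at the holder's x = 50, y = -21 mm.
- panel: Green drilled sample panel, rigid, with a few flat chips: 96 (x) x 62 (y) x 6 mm, 50 to 100 g, lying flat on the bench. Origin at the centre of its underside, z up. Two through holes, 11 mm diameter, at x = -36, y = +21 and -21 mm; a brass strip marks the opposite edge (+x). Grip it across its 62 mm width at its middle. Seated, its axes are along the holder's.
- hole_left (a point): Centre of the panel's hole at y = +21 mm, on the underside; goes on the left post.
- hole_right (a point): Centre of the panel's hole at y = -21 mm, on the underside; goes on the right post.
- flux_bottle: Bystander: small amber flux bottle with white cap, 23 mm diameter, 38 mm tall. Origin at the centre of its underside.
- part_cup: Bystander: small white cup of screws, 52 mm diameter, 34 mm tall. Origin at the centre of its underside.
- battery: Bystander: orange and black battery pack with lead, 52x116x28 mm. Origin at the centre of its underside.
- motor_3: Bystander: brushless motor with leads, 32x79x32 mm. Origin at the centre of its underside.
- tape_amber: Bystander: flat amber tape roll, 56 mm diameter, 12 mm tall. Origin at the centre of its underside.

How it is judged:
By the outcome, as a careful person would: the job done as asked, in the order asked, and still so for the second after the job is handed in, with the robot touching nothing.
It also fails if it takes over 70 s, if anything falls off the work surface, if the arm or the gripper's body presses on something with over 40 N, if the wrist force passes 120 N, or if a joint passes its speed limit or range.

### The arm

A 6-joint arm with a two-finger parallel gripper is mounted at the origin on a cart in front of the work surface, level with it; the furniture and walls round the work are solid. World frame = base frame: x ahead of the robot, y to its left, z up, the work surface at z = 0. Lengths are in mm, angles in rad, forces in N, time in s.
With the tool pointing down it reaches from about 375 to 975 mm from the base axis. Payload 3.8 kg.
Tool frame: the origin (TCP) lies at the very end of the fingers, on their centre line; the grasp point (between the pads) lies 19 mm behind it; z points along the fingers, y is the line along which they close (so a half turn about z gives the same grasp; the last joint's range is limited). The gripper opens to 85 mm and grips with 20 to 120 N. Pads are 22 mm wide; open, the fingers measure 114 mm over their backs; the gripper's body (76 mm by 85 mm) begins 54 mm behind the grasp point. The pads swing forward as they close: fully open they stand 13 mm farther back than shut.
Start: joints at [-1.203, 0.264, 1.604, -0, 1.274, -0.037], TCP at [265.833, -620.444, 231.28] pointing down, gripper open.
Joint ranges: [-2.63, 2.63], [-0.94, 2.18], [0.31, 2.57], [-1.31, 4.45], [0, 2.66], [-2.55, 2.55]. Speed limits (rad/s): [2.57, 2.57, 3.14, 3.14, 3.14, 3.14].

### API

Orientations are given as a unit quaternion [x, y, z, w].
In Python, from bench import sense, vision, env gives the robot as it stands. The module is installed in compiled form; this text tells all that it offers.
- The arm moves only by the tool move_arm, never from a script. Its argument "series" is a list of rows, each an object with "translation": the shift along the tool's x, y, z scaled (see below), a list of three; "angular": the turn, a rotation vector about the tool's x, y, z scaled (see below), a list of three; "grip": the closure, from 0 (fully open) to 1 (shut). In form: [{"translation": [x, y, z], "angular": [wx, wy, wz], "grip": grip}, ...]. A call has 1 to 12 rows; each row is the pose to reach, as a shift and turn from the pose commanded when the call began, along the tool's axes at that moment; what a row does not reach only later rows make up. The controller multiplies each number of a shift by 0.15 m and each number of a turn by 120 degrees. A row lasts 1/8 s, in which the tool goes at most 62.5 mm and 10.7 degrees, less where a joint would pass 70% of its speed; a pose out of reach is approached as far as the arm can. A call with a number of a shift or a turn outside -1 to 1 is refused whole. A call with a gripper value outside its range is refused whole. The fingers move at their own pace and stop on an object; "newtons" is the grip in N (left out, the last holds). Time passes only in rows, so rows that repeat a pose let the fingers close. It gives the time, the measured TCP pose, the force, the opening and the grip force at its end, in the units of the state.
- sense(): the state, without advancing time (a new reading comes with each control period).
- vision.camera(name): name is "side" or "top" or "wrist"; returns (picture, depth): 400x640x3 uint8, red, green, blue; 400x640 float32, mm along the optical axis (not along the pixel's ray), 0 where there is no reading.
- vision.camera_model(name): a dict with "fov_y" (degrees; the focal length in pixels is half the picture's height over the tangent of half this angle, whatever the lens; pixels are square), "cx", "cy" (the principal point, pixels), "cam_to_world" (4x4, takes a point from camera to world coordinates); the wrist camera has in their place "T_tool_cam" (4x4, takes a point from camera to tool coordinates, whose origin is the TCP and whose axes are the flange's). Camera axes: x right, y up, looking along -z (the intrinsics and any distortion apply to the point x, -y, -z); pixel columns grow to the right and rows downward; lengths in mm; the calibration is good to about 2 mm. A picture is of the moment at which its call begins: read the wrist's pose just before it. camera_model takes no time and is no camera call.
- env.close_job(): hands the job in; it is judged then, once.
The state is a dict: "time": time; "joint_positions": joint angles; "qd": joint speeds; "tau": joint torques, N m; "tool_pos": TCP position; "tcp_rot": TCP orientation; "force": force on the tool from outside, world axes, zero at the start; "moment": the same for the moment, N m; "finger_gap": finger opening in mm; "grip_force": force on a finger pad.
Only numpy, scipy, OpenCV 4.12 (cv2) and the standard library are available. Lean on these libraries where they do the work, as an engineer would, in place of code of your own. Each camera call takes 0.05 s, during which the arm holds its last target. There are 200 camera calls.

## Working session

There is one attempt and no reset: what is moved stays moved. The work goes in short steps, Python scripts to look and compute and a tool call to move; the robot and the scene stay as the last step left them, time stands still between calls to the robot, and variables do not carry over. Pictures are saved under pics/ and viewed, at most 10 in all, crops included, and the job is handed in when it is done.

Besides the shell and the picture viewer there is one more tool, called after "Call:" by a JSON object that holds its "op" and its "data". move_arm: Moves the arm, as the interface text tells. Its arguments: {"type":"object","properties":{"series":{"type":"array","items":{"type":"object","properties":{"translation":{"type":"array","items":{"type":"number","minimum":-1,"maximum":1}},"angular":{"type":"array","items":{"type":"number","minimum":-1,"maximum":1}},"grip":{"type":"number"}}}},"newtons":{"type":"number"}},"required":["series"]}

```bash
mkdir -p pics; ls
cat > h.py <<'E'
import numpy as np, cv2
from bench import sense, vision, env
from scipy.spatial.transform import Rotation as R
def shot(n,f):
    s=sense(); p,d=vision.camera(n); cv2.imwrite('pics/%s.png'%f,p[:,:,::-1]); np.savez('pics/%s.npz'%f,p=p,d=d,pos=s['tool_pos'],rot=s['tcp_rot']); return p,d,s
def T(n,s=None):
    m=vision.camera_model(n)
    if n!='wrist': return m,np.array(m['cam_to_world'])
    A=np.eye(4);A[:3,:3]=R.from_quat(s['tcp_rot']).as_matrix();A[:3,3]=s['tool_pos']
    return m,A@np.array(m['T_tool_cam'])
def cloud(n,d,s=None):
    m,C=T(n,s);f=200/np.tan(np.radians(m['fov_y'])/2)
    v,u=np.mgrid[:400,:640]
    P=np.stack([(u-m['cx'])/f*d,-(v-m['cy'])/f*d,-d],-1)
    return P@C[:3,:3].T+C[:3,3]
E
python3 - <<'E'
from h import *
for n in('top','side','wrist'):
    print(vision.camera_model(n))
for n in('top','side'): shot(n,n+'0')
s=sense();print(s)
E
```

```text
pics
{'fov_y': 46.42045488868993, 'cx': 315.91281544294816, 'cy': 201.092279470634, 'cam_to_world': array([[ 1.65818584e-03,  9.96943450e-01, -7.81089498e-02,
         4.57874659e+02],
       [-9.99915810e-01,  6.47757932e-04, -1.29596956e-02,
        -6.26355916e+01],
       [-1.28694879e-02,  7.81238633e-02,  9.96860591e-01,
         1.19590826e+03],
       [ 0.00000000e+00,  0.00000000e+00,  0.00000000e+00,
         1.00000000e+00]])}
{'fov_y': 56.329828281452905, 'cx': 315.7192721072272, 'cy': 206.84605729388863, 'cam_to_world': array([[ 9.96985132e-01, -6.27953527e-02,  4.55783935e-02,
         5.89624609e+02],
       [ 7.44687825e-02,  6.09367830e-01, -7.89382827e-01,
        -7.59249767e+02],
       [ 2.17955663e-02,  7.90397110e-01,  6.12206960e-01,
         6.19624989e+02],
       [ 0.00000000e+00,  0.00000000e+00,  0.00000000e+00,
         1.00000000e+00]])}
{'fov_y': 60.1812231336322, 'cx': 321.291705475083, 'cy': 206.30860807985712, 'T_tool_cam': array([[-1.24798999e-04,  9.44512387e-01,  3.28475776e-01,
         8.40086342e+01],
       [ 9.99999861e-01, -5.04541364e-05, 
[... 235 characters left out ...]
_positions': array([-1.20291240e+00,  2.64717482e-01,  1.60525335e+00, -2.92932286e-05,
        1.27369164e+00, -3.68854380e-02]), 'qd': array([ 5.26338883e-04, -1.70061557e-03, -4.21925712e-03, -1.11103254e-03,
        3.48085572e-04,  1.55085148e-05]), 'tau': array([-6.85571536e-05, -5.16707003e+01, -3.68590450e+01, -8.42995540e-07,
        6.30486145e-03, -1.75312454e-05]), 'tool_pos': array([ 265.578488  , -619.83485283,  230.05119345]), 'tcp_rot': array([ 9.79588639e-01,  2.01010019e-01, -1.84304771e-04, -1.01846022e-03]), 'force': array([ 0.71715208, -0.27405015, -0.46832119]), 'moment': array([ 0.01851537, -0.01551104,  0.01370431]), 'grip_force': 0.0, 'finger_gap': 85.50886632946907}
```

View pics/top0.png

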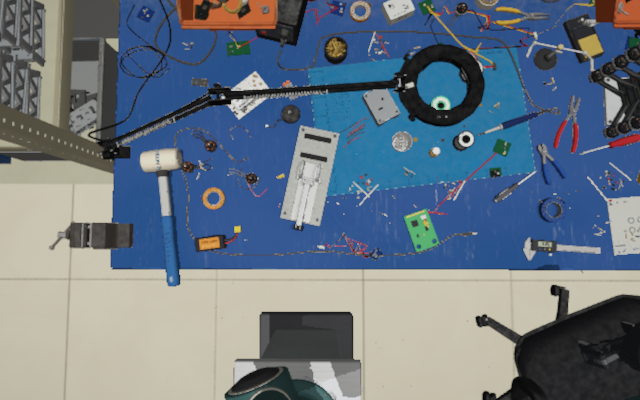

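View pics/side0.png

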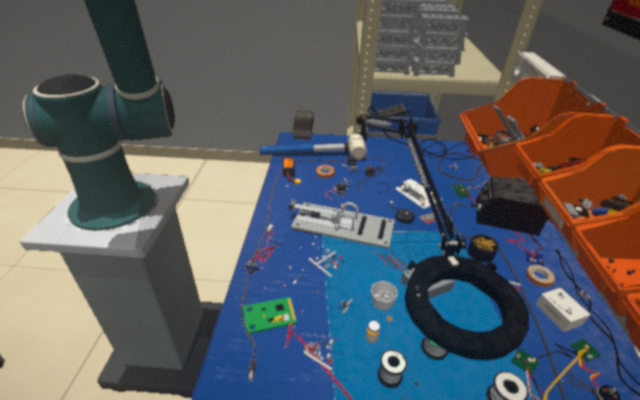

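The top view shows the binder at about (310,175), with the lever's roll at about (298,225). The green panel is at (422,230), the cup at (402,142), and the lamp ring at (442,85). The side view agrees, with the panel at (270,313) and the binder at (345,220).

Run:
```python
from h import *
z=np.load('pics/top0.npz');p=z['p'];d=z['d'];W=cloud('top',d)
for (u,v) in [(298,225),(310,175),(330,135),(422,230),(402,142),(350,86),(220,95),(440,125),(300,250)]: print((u,v),W[v,u].round(0))
h=cv2.cvtColor(p,cv2.COLOR_RGB2HSV)
g=((h[...,0]>45)&(h[...,0]<80)&(h[...,1]>110)&(h[...,2]>80)).astype(np.uint8)
g[:200]=0;g[:,:395]=0;g[:,450:]=0
P=W[g>0];print(len(P),np.median(P,0))
r=cv2.minAreaRect(P[:,:2].astype(np.float32));print(r,cv2.boxPoints(r))
# binder board
m=(W[...,2]>9)&(W[...,2]<18)&(p.min(-1)>110);m=m.astype(np.uint8);m[:120]=0;m[235:]=0;m[:,:270]=0;m[:,345:]=0
m=cv2.morphologyEx(m,cv2.MORPH_OPEN,np.ones((3,3)))
P=W[m>0];print(len(P),np.median(P,0));r=cv2.minAreaRect(P[:,:2].astype(np.float32));print(r,cv2.boxPoints(r))
c=[cv2.resize(p[y:y+100,x:x+130],None,fx=4,fy=4,interpolation=cv2.INTER_CUBIC) for x,y in((250,130),(370,180))]
q=np.load('pics/side0.npz')['p']
c2=[cv2.resize(q[y:y+100,x:x+130],None,fx=4,fy=4,interpolation=cv2.INTER_CUBIC) for x,y in((280,180),(220,270))]
o=np.vstack([np.hstack(c),np.hstack(c2)]);cv2.imwrite('pics/c1.png',cv2.resize(o,(780,600))[:,:,::-1])
```

```text
(298, 225) [489.  -3.  39.]
(310, 175) [618. -32.  12.]
(330, 135) [721. -83.  13.]
(422, 230) [ 478. -317.    4.]
(402, 142) [ 705. -270.    3.]
(350, 86) [ 796. -125.  176.]
(220, 95) [832. 206.  -3.]
(440, 125) [ 720. -338.  122.]
(300, 250) [426.  -7.  -2.]
684 [ 470.05437928 -313.67643012    5.46072769]
((449.05255126953125, -211.1298065185547), (96.75611114501953, 281.3390808105469), 15.57876205444336) [[ 364.67322   -88.620705]
 [ 440.2304   -359.62402 ]
 [ 533.4319   -333.63892 ]
 [ 457.8747    -62.63559 ]]
2450 [604.63058806 -32.00516378  12.72091671]
((617.3087158203125, -30.007614135742188), (103.12875366210938, 244.1859130859375), 78.10115814208984) [[ 487.20737    -55.29037  ]
 [ 726.1465    -105.637695 ]
 [ 747.41003     -4.7248573]
 [ 508.47095     45.622467 ]]
```

View pics/c1.png

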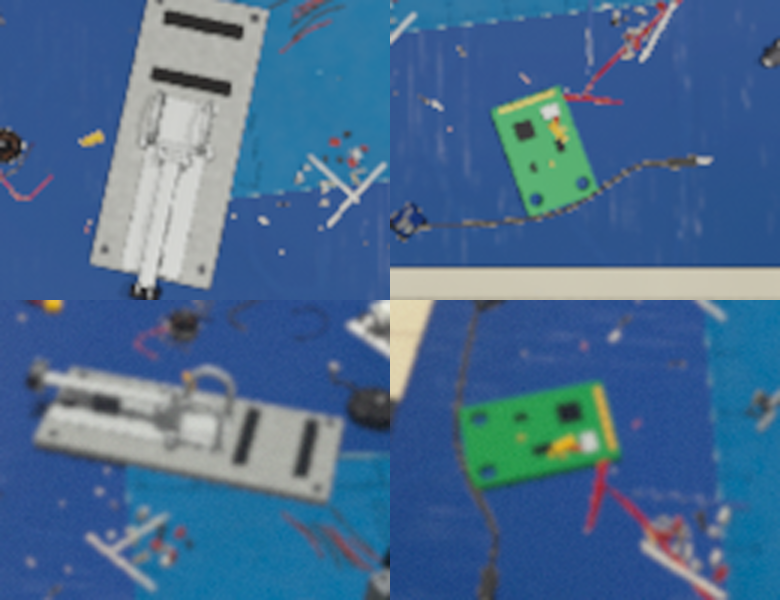

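The crops show the binder's long axis at yaw −12° and the roll at the lever's lower end. The panel's brass edge is at its top, yaw about +22°, with the holes towards the robot. I'll start moving towards the lever and refine the panel and lamp estimates at the same time.

Call:
{"op": "move_arm", "data": {"series": [{"translation": [0.33, -0.33, 0], "angular": [0, 0, 0], "grip": 0}, {"translation": [0.66, -0.66, 0], "angular": [0, 0, 0], "grip": 0}, {"translation": [1, -1, 0], "angular": [0, 0, 0], "grip": 0}, {"translation": [1, -1, 0], "angular": [0, 0, 0], "grip": 0}]}}

```text
time: 0.6
tool_pos: [345.1, -420.1, 230.6]
tcp_rot: [0.979, 0.202, -0.0, -0.001]
force: [0.6, -0.5, -0.7]
finger_gap: 85.3
grip_force: 0.0
```

Run:
```python
from h import *
z=np.load('pics/top0.npz');p=z['p'];d=z['d'];W=cloud('top',d)
h=cv2.cvtColor(p,cv2.COLOR_RGB2HSV)
g=((h[...,0]>45)&(h[...,0]<85)&(h[...,1]>80)&(h[...,2]>70)).astype(np.uint8)
g|=((h[...,0]>15)&(h[...,0]<40)&(h[...,2]>120)).astype(np.uint8)
g[:203]=0;g[255:]=0;g[:,:400]=0;g[:,442:]=0
g=cv2.morphologyEx(g,cv2.MORPH_OPEN,np.ones((3,3)));g[d==0]=0
n,l,st,c=cv2.connectedComponentsWithStats(g);k=1+st[1:,4].argmax();P=W[l==k]
r=cv2.minAreaRect(P[:,:2].astype(np.float32));print(st[k],r,cv2.boxPoints(r))
for x in range(560,860,30): # heights above 60 in corridor
  for y in range(-250,100,50):
    q=W[(abs(W[...,0]-x)<15)&(abs(W[...,1]-y)<25)&(d>0)]
    if len(q) and q[:,2].max()>40: print(x,y,q[:,2].max().round(),end=' | ')
```

```text
[404 210  35  42 796] ((476.8627624511719, -315.3519287109375), (96.5462646484375, 64.90324401855469), 18.4501895904541) [[ 420.80063 -299.84586]
 [ 441.34122 -361.413  ]
 [ 532.9249  -330.858  ]
 [ 512.3843  -269.29086]]
560 0 44.0 | 590 -50 54.0 | 590 0 45.0 | 620 -50 64.0 | 620 0 65.0 | 650 -50 58.0 | 650 0 63.0 | 740 -250 136.0 | 770 -250 137.0 | 770 -50 190.0 | 770 0 201.0 | 770 50 207.0 | 800 -250 173.0 | 800 -200 186.0 | 800 -150 186.0 | 800 -100 190.0 | 800 -50 194.0 | 800 0 197.0 | 800 50 196.0 | 830 -250 169.0 | 830 -200 167.0 |
```

Call:
{"op": "move_arm", "data": {"series": [{"translation": [0.25, -0.25, 0], "angular": [0, 0, -0.085], "grip": 0}, {"translation": [0.5, -0.5, 0], "angular": [0, 0, -0.17], "grip": 0}, {"translation": [0.75, -0.75, 0], "angular": [0, 0, -0.255], "grip": 0}, {"translation": [1, -1, 0], "angular": [0, 0, -0.34], "grip": 0}, {"translation": [1, -1, 0], "angular": [0, 0, -0.425], "grip": 0}, {"translation": [1, -1, 0], "angular": [0, 0, -0.51], "grip": 0}, {"translation": [1, -1, 0], "angular": [0, 0, -0.6], "grip": 0}]}}

```text
time: 1.48
tool_pos: [423.2, -226.0, 230.8]
tcp_rot: [0.672, 0.74, -0.0, -0.0]
force: [0.0, 0.2, 0.1]
finger_gap: 85.1
grip_force: 0.0
```

Call:
{"op": "move_arm", "data": {"series": [{"translation": [0.25, 0.15, 0], "angular": [0, 0, -0.085], "grip": 0}, {"translation": [0.5, 0.3, 0], "angular": [0, 0, -0.17], "grip": 0}, {"translation": [0.75, 0.45, 0], "angular": [0, 0, -0.255], "grip": 0}, {"translation": [1, 0.53, 0], "angular": [0, 0, -0.34], "grip": 0}, {"translation": [1, 0.53, 0.1], "angular": [0, 0, -0.425], "grip": 0}, {"translation": [1, 0.53, 0.2], "angular": [0, 0, -0.51], "grip": 0}, {"translation": [1, 0.53, 0.2], "angular": [0, 0, -0.608], "grip": 0}, {"translation": [1, 0.53, 0.2], "angular": [0, 0, -0.608], "grip": 0}]}}

```text
time: 2.48
tool_pos: [488.7, -69.8, 200.6]
tcp_rot: [0.104, 0.995, 0.0, -0.001]
force: [-0.4, 0.2, 0.0]
finger_gap: 85.0
grip_force: 0.0
```

Run:
```python
from h import *
s=sense();print(s['time'],s['joint_positions'].round(3),s['tool_pos'].round(1),R.from_quat(s['tcp_rot']).as_matrix().round(3))
shot('wrist','w1')
```

```text
2.475 [-0.192 -0.06   2.017 -0.     1.186 -1.555] [488.7 -69.8 200.6] [[-0.978  0.207 -0.001]
 [ 0.207  0.978  0.   ]
 [ 0.001 -0.    -1.   ]]
```

View pics/w1.png

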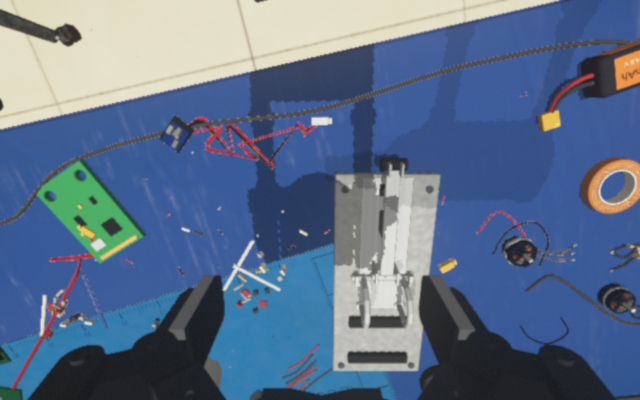

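The wrist view shows the roll at about (394,163), the board corners from (336,174) to (437,370), and the panel at the left at (92,213). Next I'll measure all of them from this depth image.

```bash
cat >> h.py <<'E'
def binder(p,d,s,n='wrist'):
    W=cloud(n,d,s)
    # predicted origin/yaw from top view, refined from board
    m=((W[...,2]>8)&(W[...,2]<19)&(p.min(-1)>50)&(W[...,0]>450)&(W[...,0]<760)&(abs(W[...,1]+30)<120)&(d>0)).astype(np.uint8)
    m=cv2.morphologyEx(m,cv2.MORPH_OPEN,np.ones((3,3)))
    r=cv2.minAreaRect(W[m>0][:,:2].astype(np.float32))
    return W,r
def loc(W,O,yaw):
    c,s_=np.cos(yaw),np.sin(yaw);v=W-np.r_[O,0];return np.stack([v[...,0]*c+v[...,1]*s_,-v[...,0]*s_+v[...,1]*c,v[...,2]],-1)
E
python3 - <<'E'
from h import *
z=np.load('pics/w1.npz');p,d=z['p'],z['d'];s=dict(tool_pos=z['pos'],tcp_rot=z['rot'])
W,r=binder(p,d,s);print(r,cv2.boxPoints(r))
b=cv2.boxPoints(r);b=b[np.argsort(b[:,0])];a=b[2:].mean(0)-b[:2].mean(0);yaw=np.arctan2(a[1],a[0]);c=np.array(r[0]);O=c-22.5*a/np.linalg.norm(a)
print('O',O,yaw)
L=loc(W,O,yaw)
q=L[(L[...,0]<-104)&(L[...,0]>-130)&(abs(L[...,1])<25)&(L[...,2]>20)&(d>0)];print('roll',len(q),q.min(0),q.max(0),np.percentile(q[:,2],[50,80,95]))
q=L[(L[...,0]<-60)&(L[...,0]>-104)&(abs(L[...,1])<10)&(L[...,2]>25)&(d>0)];print('blade',np.percentile(q[:,2],[20,50,80]))
print('bench',np.median(W[180:220,180:220,2]),np.median(W[100:130,520:600,2]),W[150:180:5,394].round(1))
h=cv2.cvtColor(p,cv2.COLOR_RGB2HSV)
g=((h[...,0]>45)&(h[...,0]<85)&(h[...,1]>80)&(h[...,2]>60)).astype(np.uint8)
g|=((h[...,0]>15)&(h[...,0]<40)&(h[...,2]>120)).astype(np.uint8)
g[:150]=0;g[275:]=0;g[:,:30]=0;g[:,150:]=0
g=cv2.morphologyEx(g,cv2.MORPH_OPEN,np.ones((3,3)));g[d==0]=0
n,l,st,_=cv2.connectedComponentsWithStats(g);k=1+st[1:,4].argmax();P=W[l==k]
r=cv2.minAreaRect(P[:,:2].astype(np.float32));print('panel',st[k],r,np.median(P[:,2]))
E
```

```text
((612.8701782226562, -52.02980041503906), (195.2125244140625, 244.97674560546875), 78.17903900146484) [[ 472.98444  -122.47383 ]
 [ 712.7658   -172.65833 ]
 [ 752.7559     18.41423 ]
 [ 512.97455    68.598724]]
O [590.84734535 -47.42058229] -0.20631468
roll 7541 [-120.46437548  -21.358082     31.61055944] [-104.00060652   24.98281631  284.6510071 ] [268.02481859 277.99257638 282.08272909]
blade [226.56136944 239.78869435 251.44666979]
bench 0.6693076743905522 0.9554893124877992 [[ 4.786e+02  5.800e+00 -1.000e-01]
 [ 4.834e+02  5.000e+00  7.000e-01]
 [ 4.791e+02 -2.100e+00  3.930e+01]
 [ 4.829e+02 -3.200e+00  4.210e+01]
 [ 4.882e+02 -3.400e+00  3.920e+01]
 [ 4.929e+02 -4.000e+00  3.870e+01]]
panel [  37  160  107  103 4830] ((478.29571533203125, -317.49822998046875), (97.90066528320312, 70.41716003417969), 19.33430290222168) 6.6391927349123705
```

Run:
```python
from h import *
z=np.load('pics/w1.npz');p,d=z['p'],z['d'];s=dict(tool_pos=z['pos'],tcp_rot=z['rot'])
W=cloud('wrist',d,s)
L0=loc(W,np.array([595.3,-25.4]),-.2065)
m=((W[...,2]>8)&(W[...,2]<19)&(L0[...,0]>-115)&(L0[...,0]<160)&(abs(L0[...,1])<65)&(d>0)).astype(np.uint8)
m=cv2.morphologyEx(m,cv2.MORPH_OPEN,np.ones((3,3)))
n,l,st,_=cv2.connectedComponentsWithStats(m);k=1+st[1:,4].argmax()
r=cv2.minAreaRect(W[l==k][:,:2].astype(np.float32));print(r,np.median(W[l==k][:,2]))
b=cv2.boxPoints(r);b=b[np.argsort(b[:,0])];a=b[2:].mean(0)-b[:2].mean(0);yaw=np.arctan2(a[1],a[0]);O=np.array(r[0])-22.5*a/np.linalg.norm(a)
print('O',O,yaw)
L=loc(W,O,yaw);lo=(d>0)&(W[...,2]<60)
q=L[(L[...,0]<-106)&(L[...,0]>-130)&(abs(L[...,1])<25)&(L[...,2]>22)&lo];print('roll',len(q),q.min(0),q.max(0),np.percentile(q[:,2],[50,90,98]),np.percentile(q[:,1],[2,98]))
q=L[(L[...,0]<-70)&(L[...,0]>-104)&(abs(L[...,1])<5)&(L[...,2]>25)&lo];print('blade',np.percentile(q[:,2],[20,50,80]),np.median(q[:,1]))
t=O+ -115*np.array([np.cos(yaw),np.sin(yaw)]);Rm=R.from_quat(s['tcp_rot']).as_matrix()
print('roll world',t,'tool delta/150',Rm.T@(np.r_[t,30]-s['tool_pos'])/150)
```

```text
((617.4033203125, -30.801658630371094), (104.17767333984375, 245.05711364746094), 78.0359878540039) 13.879766873332926
O [595.39206505 -26.13747168] -0.20881136
roll 441 [-120.53796073  -12.27507952   31.61055944] [-106.02756019   11.78246892   52.01859137] [41.6082155  49.78020758 51.05490164] [-12.05850175  10.85540257]
blade [38.36739712 38.97250749 39.54334441] -0.0422553573210962
roll world [482.89009666  -2.29829168] tool delta/150 [0.12972782 0.43248121 1.13752643]
```

Run:
```python
from h import *
np.set_printoptions(linewidth=250)
z=np.load('pics/w1.npz');p,d=z['p'],z['d'];s=dict(tool_pos=z['pos'],tcp_rot=z['rot'])
L=loc(cloud('wrist',d,s),np.array([595.4,-26.1]),-.2088)
print(L[152:182:2,376:412:2,2].round(0).astype(int));print(L[152:182:2,394,0].round(0));print(L[166,376:412:2,1].round(0))
print(p[152:182:2,376:412:2].max(-1))
```

```text
[[  0   1   2   1   0   1   1   0   2   0   1   0   1   0   1   2 344   1]
 [  1   2   0   1   1   0   0   1   1   1   0   0   0   0   1   2   1   0]
 [  0   1   1   2   1   1   0   0   1   1   0   1   1   2   1   2   2   1]
 [  0   0   1  37  38  37  39  38  37  39  38  37  38  36  37  38   0   2]
 [  1   1   1  40  40  40  40  41  40  39  41  40  40  41  39  40   0   1]
 [  0   1  32  41  41  42  42  41  41  41  41  42  42  41  42  42  41   1]
 [  1  -1  35  42  43  41  43  50  44  43  42  43  43  48  50  42  41   0]
 [  0   1  34  42  42  41  43  50  43  42  42  41  42  49  49  43   1   1]
 [  1   0  35  42  42  40  43  52  41  42  41  41  43  50  49  42   1   1]
 [  2   0   0  40  40  40  44  50  41  39  41  40  45  49  40  40   1   0]
 [  0   0   1   0   1  36  45  49  39  39  39  38  43  50   1   1   1   0]
 [ 12  13  12  13  11  37  47  51  38  39  39  39  44  50  13  12  12  12]
 [ 14  14  14  14  13  38  47  49  38  39  39  40  39  51  15  14  14  12]
 [ 15  16  15  15  16  38  38  39  40  39  37  39  40  16  15  14  15  15]
 [ 15  15  15  15  14  38  39  39  38  39  39  40 
[... 635 characters left out ...]
 65  73  57  55 101 135]
 [ 83  79  53  49  55  56  80 128  77  57  57  56  73 111 103  60 102 135]
 [119  95  53  50  52  54  88 171  96  55  56  56  72 137 132  61 107 135]
 [135 120  60  49  51  54  91 173  97  52  53  55  80 147 120  62 120 135]
 [135 124  78  60  60  64  96 170 135 125 127 114  88 157 122 102 130 133]
 [116 118  90  80  78  82 101 185 200 198 200 177  96 168 135 120 106  97]
 [120 116 112  91  85  89 113 186 199 199 202 184 105 175 139 126 124 123]
 [156 150 149 102  93 130 165 190 200 199 202 200 149 174 166 159 167 165]
 [188 192 173 107 107 149 199 201 201 199 201 202 181 188 186 186 193 193]
 [201 207 183 111 111 158 203 204 201 199 201 201 182 194 195 198 200 202]]
```

The roll top is at about 42, so its centre is at about z 36, between two cheek plates whose tops reach 50. Now I'll go down and pinch the roll by its ends.

Call:
{"op": "move_arm", "data": {"series": [{"translation": [0.13, 0.432, 0.3], "angular": [0, 0, 0], "grip": 0.3}, {"translation": [0.13, 0.432, 0.7], "angular": [0, 0, 0], "grip": 0.4}, {"translation": [0.13, 0.432, 0.9], "angular": [0, 0, 0], "grip": 0.4}, {"translation": [0.13, 0.432, 0.9], "angular": [0, 0, 0], "grip": 0.4}], "newtons": 30}}

```text
time: 3.02
tool_pos: [480.0, -2.2, 63.2]
tcp_rot: [0.105, 0.995, -0.0, -0.004]
force: [-0.6, 0.1, -0.5]
finger_gap: 51.4
grip_force: 0.0
```

Run:
```python
from h import *
s=sense();print(s['time'],s['tool_pos'].round(1),s['finger_gap'],s['force'])
p,d,s=shot('wrist','w2')
L=loc(cloud('wrist',d,s),np.array([595.4,-26.1]),-.2088)
m=(L[...,2]>36)&(L[...,2]<44)&(L[...,0]<-106)&(L[...,0]>-126)&(abs(L[...,1])<20)&(d>0)&(p.max(-1)<75)
print(L[m].min(0),L[m].max(0),np.percentile(L[m],[2,98],axis=0))
```

```text
3.025 [480.   -2.2  63.2] 51.41168288296754 [-0.58461911  0.11847951 -0.51911803]
[-120.77005753  -12.20161128   36.0148623 ] [-108.14339088   11.70557573   43.9937161 ] [[-120.41187447  -11.61361026   36.81698939]
 [-109.64585494   11.11486331   42.9393601 ]]
```

View pics/w2.png

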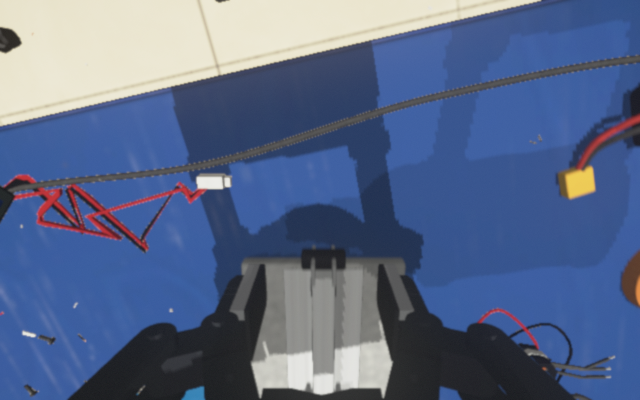

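The roll at (324,258) lies centred between the fingers. I'll descend and pinch.

Call:
{"op": "move_arm", "data": {"series": [{"translation": [-0.01, 0, 0.16], "angular": [0, 0, 0], "grip": 0.4}, {"translation": [-0.01, 0, 0.28], "angular": [0, 0, 0], "grip": 0.45}, {"translation": [-0.01, 0, 0.28], "angular": [0, 0, 0], "grip": 0.5}, {"translation": [-0.01, 0, 0.28], "angular": [0, 0, 0], "grip": 0.6}, {"translation": [-0.01, 0, 0.28], "angular": [0, 0, 0], "grip": 0.8}, {"translation": [-0.01, 0, 0.28], "angular": [0, 0, 0], "grip": 0.9}, {"translation": [-0.01, 0, 0.28], "angular": [0, 0, 0], "grip": 0.9}], "newtons": 30}}

```text
time: 3.95
tool_pos: [486.9, -2.8, 26.0]
tcp_rot: [0.104, 0.995, 0.0, 0.002]
force: [1.3, 2.0, 6.0]
finger_gap: 23.0
grip_force: 31.6
```

Call:
{"op": "move_arm", "data": {"series": [{"translation": [0, 0, -0.03], "angular": [0, 0, 0], "grip": 0.9}, {"translation": [-0.002, 0, -0.05], "angular": [0, 0, 0], "grip": 0.9}, {"translation": [-0.004, 0, -0.08], "angular": [0, 0, 0], "grip": 0.9}, {"translation": [-0.004, 0, -0.08], "angular": [0, 0, 0], "grip": 0.9}]}}

```text
time: 4.45
tool_pos: [487.1, -2.9, 37.7]
tcp_rot: [0.104, 0.995, 0.0, 0.001]
force: [3.5, 2.7, 5.3]
finger_gap: 22.8
grip_force: 31.6
```

Run:
```python
from h import *
s=sense();print(s['tool_pos'].round(1),s['finger_gap'],s['force'],s['grip_force'])
```

```text
[487.1  -2.9  37.7] 22.818734706833443 [3.50375924 2.68067152 5.25372845] 31.577666401863098
```

Call:
{"op": "move_arm", "data": {"series": [{"translation": [-0.012, 0, -0.076], "angular": [0, 0, 0], "grip": 0.9}, {"translation": [-0.03, 0, -0.15], "angular": [0, 0, 0], "grip": 0.9}, {"translation": [-0.057, 0, -0.222], "angular": [0, 0, 0], "grip": 0.9}, {"translation": [-0.09, 0, -0.291], "angular": [0, 0, 0], "grip": 0.9}, {"translation": [-0.13, 0, -0.356], "angular": [0, 0, 0], "grip": 0.9}, {"translation": [-0.177, 0, -0.417], "angular": [0, 0, 0], "grip": 0.9}, {"translation": [-0.23, 0, -0.473], "angular": [0, 0, 0], "grip": 0.9}, {"translation": [-0.28, 0, -0.518], "angular": [0, 0, 0], "grip": 0.9}, {"translation": [-0.28, 0, -0.518], "angular": [0, 0, 0], "grip": 0.9}]}}

```text
time: 5.58
tool_pos: [527.0, -11.7, 115.1]
tcp_rot: [0.104, 0.995, 0.0, -0.0]
force: [-2.3, 4.7, 5.0]
finger_gap: 22.9
grip_force: 31.6
```

Run:
```python
from h import *
s=sense();print(s['tool_pos'].round(1),s['finger_gap'],s['force'],s['grip_force'])
p,d,s=shot('side','s2')
cv2.imwrite('pics/s2c.png',cv2.resize(p[130:290,230:450],None,fx=3.5,fy=3.5)[:,:,::-1])
```

```text
[527.  -11.7 115.1] 22.900925734791496 [-2.33042524  4.73709674  4.99960871] 31.60186618566513
```

View pics/s2c.png

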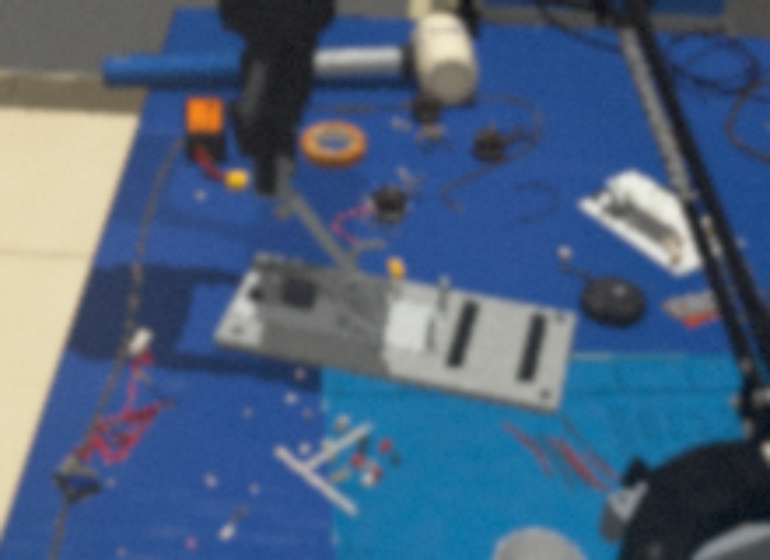

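The side crop shows the lever raised, with the roll held at (275,185), and the arches swung back off the posts at (445,290). I'll release and head for the panel.

Call:
{"op": "move_arm", "data": {"series": [{"translation": [0, 0, 0], "angular": [0, 0, 0], "grip": 0.5}, {"translation": [0, 0, 0], "angular": [0, 0, 0], "grip": 0.3}, {"translation": [0, 0, -0.3], "angular": [0, 0, 0], "grip": 0.2}, {"translation": [0, 0, -0.6], "angular": [0, 0, 0], "grip": 0}, {"translation": [0, -0.3, -0.6], "angular": [0, 0, 0], "grip": 0}, {"translation": [0, -0.7, -0.6], "angular": [0, 0, -0.06], "grip": 0}, {"translation": [0, -1, -0.6], "angular": [0, 0, -0.12], "grip": 0}]}}

```text
time: 6.5
tool_pos: [495.0, -160.6, 204.0]
tcp_rot: [-0.024, 1.0, -0.001, 0.0]
force: [0.1, 1.2, -0.3]
finger_gap: 85.7
grip_force: 0.0
```

Call:
{"op": "move_arm", "data": {"series": [{"translation": [-0.1, -0.3, 0.1], "angular": [0, 0, -0.05], "grip": 0}, {"translation": [-0.2, -0.6, 0.2], "angular": [0, 0, -0.1], "grip": 0}, {"translation": [-0.35, -1, 0.3], "angular": [0, 0, -0.12], "grip": 0}, {"translation": [-0.35, -1, 0.3], "angular": [0, 0, -0.12], "grip": 0}, {"translation": [-0.35, -1, 0.3], "angular": [0, 0, -0.12], "grip": 0}]}}

```text
time: 7.12
tool_pos: [554.0, -306.2, 158.1]
tcp_rot: [-0.146, 0.989, 0.001, -0.001]
force: [-0.3, 0.4, -0.2]
finger_gap: 85.6
grip_force: 0.0
```

```bash
cat >> h.py <<'E'
def panel(p,d,s):
    W=cloud('wrist',d,s);h=cv2.cvtColor(p,cv2.COLOR_RGB2HSV)
    near=(abs(W[...,0]-477)<75)&(abs(W[...,1]+316)<75)&(d>0)
    g=(near&(W[...,2]>3.5)&(W[...,2]<16)).astype(np.uint8)
    g=cv2.morphologyEx(g,cv2.MORPH_OPEN,np.ones((5,5)))
    n,l,st,_=cv2.connectedComponentsWithStats(g);k=1+st[1:,4].argmax();P=W[l==k]
    b=near&(h[...,0]>15)&(h[...,0]<40)&(h[...,1]>90)&(h[...,2]>110)
    return P,cv2.minAreaRect(P[:,:2].astype(np.float32)),np.median(W[b],0)
E
python3 - <<'E'
from h import *
p,d,s=shot('wrist','w3');print(s['time'],s['joint_positions'].round(3),s['tool_pos'].round(1),s['tcp_rot'].round(4),s['force'].round(1))
P,r,b=panel(p,d,s);print(r,b,np.median(P[:,2]))
E
```

```text
7.125 [-0.544  0.24   1.772 -0.     1.131 -2.409] [ 554.  -306.2  158.1] [-1.463e-01  9.892e-01  6.000e-04 -8.000e-04] [-0.3  0.4 -0.2]
((478.3547668457031, -327.7294006347656), (102.81664276123047, 112.5953598022461), 16.4107723236084) [ 512.69856023 -318.10278528    7.61324268] 6.839878136913882
```

View pics/w3.png

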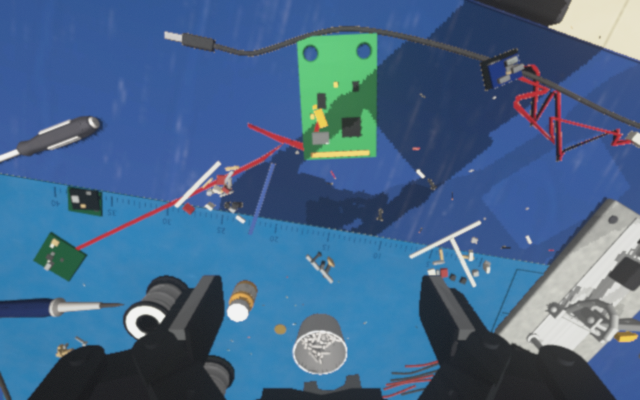

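The panel spans pixels (300,35) to (377,158), with the holes at (310,53) and (364,51) and the brass edge at row 153. Nothing lies beside its middle. Next I'll fit its outline and the holes.

```bash
cat >> h.py <<'E'
def onplane(n,u,v,z,s=None):
    m,C=T(n,s);f=200/np.tan(np.radians(m['fov_y'])/2)
    r=np.stack([(np.asarray(u)-m['cx'])/f,-(np.asarray(v)-m['cy'])/f,-np.ones(np.shape(u))],-1)@C[:3,:3].T
    return C[:3,3]+r*((z-C[2,3])/r[...,2])[...,None]
E
python3 - <<'E'
from h import *
z=np.load('pics/w3.npz');p,d=z['p'],z['d'];s=dict(tool_pos=z['pos'],tcp_rot=z['rot'])
h=cv2.cvtColor(p,cv2.COLOR_RGB2HSV)
g=(((h[...,0]>45)&(h[...,0]<85)|(h[...,0]>15)&(h[...,0]<40))&(h[...,1]>90)).astype(np.uint8)
g[:25]=0;g[165:]=0;g[:,:293]=0;g[:,385:]=0
g=cv2.morphologyEx(g,cv2.MORPH_OPEN,np.ones((3,3)))
n,l,st,_=cv2.connectedComponentsWithStats(g);k=1+st[1:,4].argmax();print(st[k])
cs,_=cv2.findContours((l==k).astype(np.uint8),cv2.RETR_CCOMP,cv2.CHAIN_APPROX_NONE)
cs=sorted(cs,key=len,reverse=True)
for c in cs[:5]:
    c=c[:,0].astype(float);P=onplane('wrist',c[:,0],c[:,1],6.,s)[:,:2].astype(np.float32)
    r=cv2.minAreaRect(P);print(len(c),c.mean(0),r)
print(s['tool_pos'])
E
```

```text
[ 297   33   80  127 8153]
400 [338.67    96.8475] ((477.49969482421875, -315.0076904296875), (96.53871154785156, 62.270660400390625), 19.41011619567871)
75 [319.45333333 134.49333333] ((507.11187744140625, -321.560302734375), (21.58863067626953, 16.993057250976562), 16.799575805664062)
73 [350.73972603 126.46575342] ((495.3252868652344, -298.022705078125), (17.0493106842041, 16.903255462646484), 18.966075897216797)
53 [320.54716981 101.96226415] ((483.8456726074219, -328.5845642089844), (14.158966064453125, 9.860429763793945), 17.07154655456543)
43 [310.13953488  53.18604651] ((450.8024597167969, -346.7347717285156), (11.53699016571045, 11.022855758666992), 16.58440589904785)
[ 553.96243604 -306.17106046  158.10054724]
```

Run:
```python
from h import *
for f in('w2','w3'):
    z=np.load('pics/%s.npz'%f);d=z['d'];s=dict(tool_pos=z['pos'],tcp_rot=z['rot'])
    W=cloud('wrist',d,s);t=(W-z['pos'])@R.from_quat(z['rot']).as_matrix()
    m=(t[...,2]<20)&(t[...,2]>-60)&(abs(t[...,0])<20)&(d>0)&(z['p'].max(-1)<160)
    for sg in(1,-1):
        q=t[m&(sg*t[...,1]>15)&(sg*t[...,1]<60)];print(f,sg,len(q),np.percentile(q[:,2],[50,90,97,99.5]) if len(q) else '', np.percentile(q[:,0],[2,98]),np.percentile(abs(q[:,1]),[2,98]))
```

```text
w2 1 6807 [-51.63495993 -20.32975177 -11.51186794  -6.52267749] [-8.25357465 14.16861777] [25.14435768 55.97057741]
w2 -1 6867 [-51.78424332 -20.50958635 -11.71103032  -6.81006994] [-8.23524222 14.07208548] [25.77732935 56.74137992]
w3 1 4086 [-40.35255989 -22.27951837 -17.63860273 -14.75211575] [-8.91756898 13.81125518] [42.01499957 55.92340897]
w3 -1 4061 [-40.26649819 -22.33689382 -17.45106602 -14.58157654] [-8.82470743 13.82852245] [42.68282908 56.34018421]
```

Call:
{"op": "move_arm", "data": {"series": [{"translation": [0.3, 0.05, 0.2], "angular": [0, 0, -0.005], "grip": 0}, {"translation": [0.505, 0.091, 0.4], "angular": [0, 0, -0.01], "grip": 0}, {"translation": [0.505, 0.091, 0.7], "angular": [0, 0, -0.01], "grip": 0}, {"translation": [0.505, 0.091, 0.8], "angular": [0, 0, -0.01], "grip": 0.1}, {"translation": [0.505, 0.091, 0.8], "angular": [0, 0, -0.01], "grip": 0.16}, {"translation": [0.505, 0.091, 0.8], "angular": [0, 0, -0.01], "grip": 0.16}]}}

```text
time: 7.92
tool_pos: [480.0, -315.6, 41.0]
tcp_rot: [-0.158, 0.987, -0.001, 0.001]
force: [0.4, -0.2, -0.3]
finger_gap: 71.7
grip_force: 0.0
```

```bash
cat >> h.py <<'E'
def tips(p,d,s):
    W=cloud('wrist',d,s);t=(W-s['tool_pos'])@R.from_quat(s['tcp_rot']).as_matrix()
    m=(t[...,2]<3)&(t[...,2]>-60)&(abs(t[...,0])<20)&(d>0)&(p.max(-1)<100)&(W[...,2]>8)
    return [np.r_[(np.percentile(q[:,2],99.7),np.percentile(abs(q[:,1]),1))] for q in (t[m&(g*t[...,1]>15)&(g*t[...,1]<60)] for g in(1,-1))]
E
python3 - <<'E'
from h import *
p,d,s=shot('wrist','w4');print(s['time'],s['joint_positions'].round(3),s['tool_pos'].round(1),s['finger_gap'],s['force'].round(1))
yaw=R.from_quat(s['tcp_rot']).as_matrix();print(np.degrees(np.arctan2(yaw[1,0],yaw[0,0]))%360)
print(tips(p,d,s))
print('to panel',(yaw.T@(np.array([477.5,-315,-5])-s['tool_pos'])/150).round(4))
E
```

```text
7.925 [-0.625  0.264  1.987 -0.     0.887 -2.512] [ 480.  -315.6   41. ] 71.68512848936716 [ 0.4 -0.2 -0.3]
198.14659192555055
[array([-9.62723408, 35.09890395]), array([-10.21012513,  35.72636339])]
to panel [0.0154 0.01   0.3069]
```

Call:
{"op": "move_arm", "data": {"series": [{"translation": [0.01, 0.005, 0.15], "angular": [0, 0, 0], "grip": 0.16}, {"translation": [0.01, 0.005, 0.25], "angular": [0, 0, 0], "grip": 0.16}, {"translation": [0.01, 0.005, 0.28], "angular": [0, 0, 0], "grip": 0.16}, {"translation": [0.01, 0.005, 0.28], "angular": [0, 0, 0], "grip": 0.16}, {"translation": [0.01, 0.005, 0.28], "angular": [0, 0, 0], "grip": 0.16}]}}

```text
time: 8.6
tool_pos: [477.1, -315.1, -2.4]
tcp_rot: [-0.157, 0.988, -0.0, 0.0]
force: [0.3, -0.6, -0.1]
finger_gap: 71.8
grip_force: 0.0
```

Call:
{"op": "move_arm", "data": {"series": [{"translation": [0, 0, 0.02], "angular": [0, 0, 0], "grip": 0.16}, {"translation": [0, 0, 0.02], "angular": [0, 0, 0], "grip": 0.22}, {"translation": [0, 0, 0.02], "angular": [0, 0, 0], "grip": 0.27}, {"translation": [0, 0, 0.02], "angular": [0, 0, 0], "grip": 0.32}, {"translation": [0, 0, 0.02], "angular": [0, 0, 0], "grip": 0.4}, {"translation": [0, 0, 0.02], "angular": [0, 0, 0], "grip": 0.4}], "newtons": 45}}

```text
time: 9.35
tool_pos: [477.3, -315.3, -4.9]
tcp_rot: [-0.157, 0.988, -0.001, 0.001]
force: [-0.7, 0.3, 5.1]
finger_gap: 60.4
grip_force: 50.4
```

Call:
{"op": "move_arm", "data": {"series": [{"translation": [0, 0, -0.05], "angular": [0, 0, 0], "grip": 0.45}, {"translation": [0, 0, -0.2], "angular": [0, 0, 0], "grip": 0.45}, {"translation": [0, 0, -0.45], "angular": [0, 0, 0], "grip": 0.45}, {"translation": [0, 0, -0.65], "angular": [0, 0, 0], "grip": 0.45}, {"translation": [0, 0, -0.65], "angular": [0, 0, 0], "grip": 0.45}]}}

```text
time: 9.98
tool_pos: [478.6, -316.2, 94.6]
tcp_rot: [-0.157, 0.988, -0.002, 0.002]
force: [0.8, 0.0, 0.1]
finger_gap: 60.2
grip_force: 48.8
```

```bash
cat >> h.py <<'E'
def held(p,d,s):
    m,C=T('wrist',s);f=200/np.tan(np.radians(m['fov_y'])/2)
    W=cloud('wrist',d,s);Rm=R.from_quat(s['tcp_rot']).as_matrix();t=(W-s['tool_pos'])@Rm
    h=cv2.cvtColor(p,cv2.COLOR_RGB2HSV)
    g=(h[...,0]>45)&(h[...,0]<85)&(h[...,1]>90)&(d>0)&(abs(t[...,0])<70)&(abs(t[...,1])<36)&(t[...,2]<15)&(t[...,2]>-25)
    P=t[g];A=np.c_[P[:,:2],np.ones(len(P))];k=np.median(P[:,2]);i=abs(P[:,2]-k)<4
    pl=np.linalg.lstsq(A[i],P[i,2],rcond=None)[0]
    # holes: enclosed blobs in green mask
    gm=cv2.morphologyEx(g.astype(np.uint8),cv2.MORPH_OPEN,np.ones((3,3)))
    cs,hi=cv2.findContours(gm,cv2.RETR_CCOMP,cv2.CHAIN_APPROX_NONE);out=[]
    M=np.linalg.inv(np.vstack([np.c_[Rm,s['tool_pos']],[0,0,0,1]]))@C
    for c in cs:
        if len(c)<15: continue
        c=c[:,0].astype(float)
        r=np.stack([(c[:,0]-m['cx'])/f,-(c[:,1]-m['cy'])/f,-np.ones(len(c))],-1)@M[:3,:3].T;o=M[:3,3]
        lam=(pl@np.r_[o[:2],1]-o[2])/(r[:,2]-r[:,:2]@pl[:2])
        q=(o+r*lam[:,None])[:,:2].astype(np.float32);out.append((len(c),c.mean(0).round(1),cv2.minAreaRect(q)))
    return pl,out
E
python3 - <<'E'
from h import *
p,d,s=shot('wrist','w5');print(s['time'],s['tool_pos'].round(1),s['finger_gap'],s['grip_force'],s['force'].round(1))
pl,o=held(p,d,s);print('plane',pl)
for x in o: print(x)
E
```

```text
9.975 [ 478.6 -316.2   94.6] 60.20530504967891 48.8380891084671 [0.8 0.  0.1]
plane [ 2.05477895e-03 -1.46065103e-03 -1.15884794e+01]
(685, array([321.6, 278.3]), ((0.40735626220703125, -0.2235565185546875), (62.03769302368164, 96.38350677490234), 88.82454681396484))
(100, array([288.2, 349.1]), ((-31.61457061767578, -16.08987045288086), (17.130786895751953, 12.312536239624023), 87.37980651855469))
(130, array([344.6, 334.2]), ((-23.399826049804688, 10.400978088378906), (18.149545669555664, 17.922744750976562), 2.48720645904541))
(40, array([272.4, 318. ]), ((-14.099776268005371, -22.815916061401367), (6.617992877960205, 5.47353982925415), 2.3457789421081543))
(74, array([289.5, 293.7]), ((-1.5191702842712402, -14.424193382263184), (7.451694488525391, 12.3234281539917), 89.96688842773438))
(49, array([353.4, 273.2]), ((9.079635620117188, 13.581625938415527), (4.795958995819092, 7.947624206542969), 88.56407928466797))
(34, array([316.2, 269.5]), ((10.800628662109375, -2.656085968017578), (4.302133083343506, 5.356117248535156), 89.97371673583984))
(70, array([268.7, 214.7]), ((35.970890045166016, -21.577510833740234), (9.569133758544922, 10.472920417785645), 44.176429748535156))
(67, array([370.2, 212.3]), ((36.82044219970703, 19.53875732421875), (10.20849323272705, 9.11799144744873), 42.215736389160156))
```

View pics/w5.png

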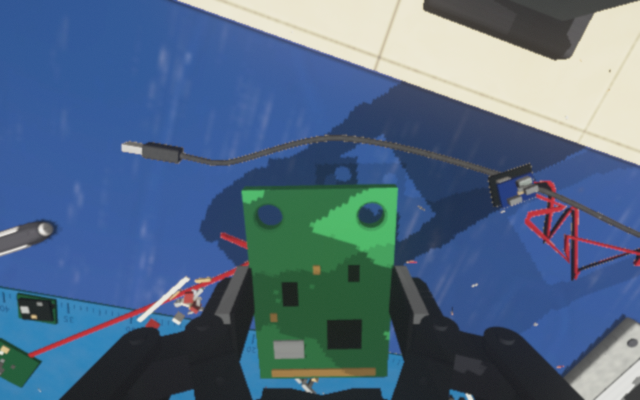

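The panel is held level: holes at (269,215) and (371,212), turned about 1.2° in the grip. Now I'll carry it towards the binder, clear of the lamp ring and the lever.

Call:
{"op": "move_arm", "data": {"series": [{"translation": [-0.2, 0.2, -0.06], "angular": [0, 0, 0.05], "grip": 0.45}, {"translation": [-0.42, 0.44, -0.14], "angular": [0, 0, 0.11], "grip": 0.45}, {"translation": [-0.64, 0.66, -0.14], "angular": [0, 0, 0.17], "grip": 0.45}, {"translation": [-0.86, 0.88, -0.14], "angular": [0, 0, 0.22], "grip": 0.45}, {"translation": [-0.86, 0.88, -0.14], "angular": [0, 0, 0.261], "grip": 0.45}, {"translation": [-0.86, 0.88, -0.14], "angular": [0, 0, 0.261], "grip": 0.45}]}}

```text
time: 10.78
tool_pos: [556.9, -148.1, 110.2]
tcp_rot: [0.114, 0.993, 0.0, -0.002]
force: [-0.4, 0.0, -1.3]
finger_gap: 60.5
grip_force: 48.9
```

Run:
```python
from h import *
s=sense();M=R.from_quat(s['tcp_rot']).as_matrix();print(s['tool_pos'].round(1),np.degrees(np.arctan2(M[1,0],M[0,0]))%360)
print((M.T@(np.array([708.9,-50.9,115])-s['tool_pos'])/150).round(3))
```

```text
[ 556.9 -148.1  110.2] 166.90613820352533
[-0.84   0.861 -0.035]
```

Call:
{"op": "move_arm", "data": {"series": [{"translation": [-0.2, 0.22, 0], "angular": [0, 0, 0], "grip": 0.45}, {"translation": [-0.45, 0.5, 0], "angular": [0, 0, 0], "grip": 0.45}, {"translation": [-0.7, 0.75, 0], "angular": [0, 0, 0], "grip": 0.45}, {"translation": [-0.83, 0.85, 0], "angular": [0, 0, 0], "grip": 0.45}, {"translation": [-0.83, 0.85, 0], "angular": [0, 0, 0], "grip": 0.45}, {"translation": [-0.83, 0.85, 0], "angular": [0, 0, 0], "grip": 0.45}]}}

```text
time: 11.52
tool_pos: [706.9, -54.5, 111.0]
tcp_rot: [0.115, 0.993, -0.0, -0.002]
force: [-0.6, 0.2, -0.8]
finger_gap: 60.2
grip_force: 48.9
```

Run:
```python
from h import *
p,d,s=shot('wrist','w6');print(s['time'],s['tool_pos'].round(1),s['finger_gap'],s['force'].round(1),s['tcp_rot'].round(4))
pl,o=held(p,d,s);print('plane',pl)
for x in o: print(x)
```

```text
11.525 [706.9 -54.5 111. ] 60.210857860789105 [-0.6  0.2 -0.8] [ 1.152e-01  9.933e-01 -2.000e-04 -1.500e-03]
plane [ 1.63777652e-03 -5.64185623e-04 -1.15237263e+01]
(685, array([321.9, 278.8]), ((-0.08158493041992188, -0.7880859375), (62.21786117553711, 96.22270202636719), 88.9620590209961))
(100, array([288.8, 349.2]), ((-31.9211368560791, -15.94949722290039), (13.367634773254395, 15.975586891174316), 2.6711997985839844))
(121, array([344.1, 333.8]), ((-23.36664581298828, 9.940136909484863), (15.9901762008667, 16.87493133544922), 89.69832611083984))
(32, array([273.2, 317. ]), ((-13.903824806213379, -22.43263816833496), (5.523083209991455, 4.10607385635376), 2.3472838401794434))
(74, array([289.5, 293.7]), ((-1.8403148651123047, -14.725648880004883), (7.415360450744629, 12.329195976257324), 89.98908233642578))
(50, array([353.3, 273.1]), ((8.28675651550293, 13.280359268188477), (4.7930378913879395, 8.889205932617188), 88.56283569335938))
(38, array([316.8, 270. ]), ((10.481668472290039, -2.341026782989502), (4.769362449645996, 5.3586745262146), 89.99214172363281))
(71, array([269. , 214.6]), ((35.74751281738281, -21.837480545043945), (11.023527145385742, 9.999777793884277), 89.99836730957031))
(67, array([370.3, 212.8]), ((36.499755859375, 19.22591781616211), (10.15360164642334, 9.731822967529297), 44.94513702392578))
```

View pics/w6.png

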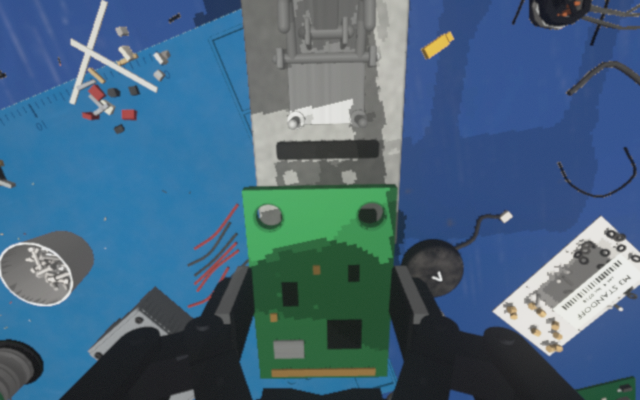

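Both posts are visible at about (294,119) and (361,118), with the arches swung back and the panel ahead of them. I'll measure the post tops from the depth image.

Run:
```python
from h import *
z=np.load('pics/w6.npz');p,d=z['p'],z['d'];s=dict(tool_pos=z['pos'],tcp_rot=z['rot'])
W=cloud('wrist',d,s);M=R.from_quat(z['rot']).as_matrix();t=(W-z['pos'])@M
L=loc(W,np.array([595.4,-26.1]),-.2086)
for sg in(1,-1):
    m=(abs(L[...,0]-50)<8)&(abs(L[...,1]-21*sg)<8)&(W[...,2]>30)&(W[...,2]<52)&(d>0)
    v,u=np.nonzero(m);h=L[m][:,2];print(sg,m.sum(),u.min(),u.max(),v.min(),v.max(),'ztop',np.percentile(h,95),'L',np.median(L[m],0),'top pts',np.median(L[m][h>42],0),(h>42).sum(), 'tool',np.median(t[m][h>42],0), np.ptp(L[m][h>42],axis=0))
print(L[110:128:2,284:304:2,2].round());print(L[110:128:2,350:372:2,2].round())
```

```text
1 109 356 367 116 127 ztop 46.28008512598881 L [49.94909763 20.09732679 44.88361689] top pts [50.41258484 20.66368429 45.23012424] 84 tool [64.89589825 23.923341   65.97693478] [5.39463062 5.31738798 5.4599864 ]
-1 101 288 298 118 129 ztop 46.81457805431501 L [ 49.89247277 -20.65471659  44.91449934] top pts [ 50.21497139 -21.06789726  45.14825016] 82 tool [ 64.13548336 -17.77735407  66.0842528 ] [5.74094221 5.44425079 5.90338805]
[[ 13.  13.  13.  15.  14.  16. 255.  14.  15.  16.]
 [ 14. 255.  14.  15.  17.  17.  17.  18.  14.  17.]
 [ 15.  13.  14.  17.  17.  17.  16.  17.  15.  14.]
 [ 13.  15.  17.  17.  16.  17.  22.  16.  17.  17.]
 [ 12.  12.  17.  17.  34.  36.  31.  23.  16.  17.]
 [ 14.  14.  17.  43.  44.  46.  41.  31.  16.  17.]
 [ 14.  14.  44.  46.  45.  46.  44.  37.  15.  17.]
 [ 14.  14.  44.  45.  46.  47.  46.  37.  18.  17.]
 [ 15.  13.  44.  45.  47.  46.  45.  17.  16.  15.]]
[[16. 15. 15. 15. 17. 17. 16. 14. 14. 14. 13.]
 [15. 14. 18. 16. 17. 16. 17. 16. 14. 14. 13.]
 [16. 17. 18. 18. 16. 15. 17. 16. 14. 13. 14.]
 [16. 17. 17. 22. 27. 32. 30. 16. 17. 14. 13.]
 [17. 16. 17. 28. 35. 42. 45. 44. 19. 13. 14.]
 [16. 17. 18. 33. 42. 44. 46. 46. 45. 14. 13.]
 [15. 16. 17. 32. 44. 45. 46. 46. 46. 13. 14.]
 [14. 17. 17. 17. 43. 45. 46. 46. 45. 13. 13.]
 [14. 13. 17. 17. 17. 45. 46. 46. 44. 15. 13.]]
```

Call:
{"op": "move_arm", "data": {"series": [{"translation": [0.1, 0.015, 0.1], "angular": [0, 0, 0], "grip": 0.45}, {"translation": [0.19, 0.029, 0.2], "angular": [0, 0, 0], "grip": 0.45}, {"translation": [0.19, 0.029, 0.25], "angular": [0, 0, 0], "grip": 0.45}, {"translation": [0.19, 0.029, 0.25], "angular": [0, 0, 0], "grip": 0.45}, {"translation": [0.19, 0.029, 0.25], "angular": [0, 0, 0], "grip": 0.45}]}}

```text
time: 12.2
tool_pos: [682.7, -43.4, 75.9]
tcp_rot: [0.115, 0.993, -0.0, 0.001]
force: [-0.2, -0.4, -0.6]
finger_gap: 60.4
grip_force: 48.9
```

```bash
cat > g.py <<'E'
from h import *
s=sense();M=R.from_quat(s['tcp_rot']).as_matrix();print(s['time'],s['tool_pos'].round(1),s['force'].round(1),s['finger_gap'].round(1),np.degrees(np.arctan2(M[1,0],M[0,0]))%360)
print((M.T@(np.array([680.0,-43.9,17])-s['tool_pos'])/150).round(4))
E
python3 g.py
```

```text
Traceback (most recent call last):
  File "g.py", line 2, in <module>
    s=sense();M=R.from_quat(s['tcp_rot']).as_matrix();print(s['time'],s['tool_pos'].round(1),s['force'].round(1),s['finger_gap'].round(1),np.degrees(np.arctan2(M[1,0],M[0,0]))%360)
                                                                                                                 ^^^^^^^^^^^^^^^^^^^^^
AttributeError: 'float' object has no attribute 'round'
```

Call:
{"op": "move_arm", "data": {"series": [{"translation": [0, 0, 0.05], "angular": [0, 0, 0], "grip": 0.45}, {"translation": [0, 0, 0.05], "angular": [0, 0, 0], "grip": 0.45}, {"translation": [0, 0, 0.05], "angular": [0, 0, 0], "grip": 0.45}]}}

```text
time: 12.58
tool_pos: [681.8, -42.8, 67.3]
tcp_rot: [0.115, 0.993, -0.0, -0.0]
force: [0.3, -0.5, -0.5]
finger_gap: 60.7
grip_force: 48.9
```

```bash
sed -i "s/s\['finger_gap'\].round(1)/s['finger_gap']/" g.py; python3 g.py
python3 - <<'E'
from h import *
p,d,s=shot('wrist','w7');pl,o=held(p,d,s);print('plane',pl,s['tool_pos'])
for x in o:
    if x[2][0][0]>30 or x[0]>400: print(x)
W=cloud('wrist',d,s);M=R.from_quat(s['tcp_rot']).as_matrix();t=(W-s['tool_pos'])@M
m=(t[...,0]>25)&(t[...,0]<48)&(abs(t[...,1])<32)&(W[...,2]>30)&(W[...,2]<52)&(d>0)
for sg in(1,-1): q=t[m&(sg*t[...,1]>0)];print(len(q),np.median(q,0) if len(q) else '',np.ptp(q,axis=0) if len(q) else '')
E
```

```text
12.575 [681.8 -42.8  67.3] [ 0.3 -0.5 -0.5] 60.705784019175304 166.7818988947749
[ 0.0099 -0.0099  0.3354]
plane [ 1.27007574e-03 -8.47672351e-04 -1.15361077e+01] [681.79732451 -42.78856522  67.30983973]
(679, array([321.7, 278.7]), ((-0.12720489501953125, -0.6859302520751953), (62.26380920410156, 96.48904418945312), 89.32981872558594))
(70, array([269.1, 214.8]), ((35.58209991455078, -21.953155517578125), (10.090402603149414, 10.466939926147461), 45.104576110839844))
(69, array([369.9, 213. ]), ((36.4015998840332, 19.138042449951172), (10.592864036560059, 9.597825050354004), 88.07464599609375))
105 [40.29589727 17.60838822 27.60339208] [ 3.95111358  5.58824091 16.89820847]
104 [ 39.32013973 -22.73299458  28.39699167] [ 4.20305842  5.63149414 15.9807033 ]
```

Call:
{"op": "move_arm", "data": {"series": [{"translation": [0.009, -0.009, 0.05], "angular": [0, 0, 0], "grip": 0.45}, {"translation": [0.009, -0.009, 0.11], "angular": [0, 0, 0], "grip": 0.45}, {"translation": [0.009, -0.009, 0.15], "angular": [0, 0, 0], "grip": 0.45}, {"translation": [0.009, -0.009, 0.15], "angular": [0, 0, 0], "grip": 0.45}, {"translation": [0.009, -0.009, 0.15], "angular": [0, 0, 0], "grip": 0.45}]}}

```text
time: 13.25
tool_pos: [680.3, -43.8, 45.0]
tcp_rot: [0.115, 0.993, 0.0, 0.0]
force: [0.7, -0.1, -0.3]
finger_gap: 60.3
grip_force: 48.9
```

```bash
python3 g.py
```

```text
13.25 [680.3 -43.8  45. ] [ 0.7 -0.1 -0.3] 60.29773348618045 166.7763467714221
[ 0.0019 -0.001   0.1865]
```

Position is within 0.3 mm. I'll lower slowly over the posts.

Call:
{"op": "move_arm", "data": {"series": [{"translation": [0.002, -0.001, 0.03], "angular": [0, 0, 0], "grip": 0.45}, {"translation": [0.002, -0.001, 0.06], "angular": [0, 0, 0], "grip": 0.45}, {"translation": [0.002, -0.001, 0.09], "angular": [0, 0, 0], "grip": 0.45}, {"translation": [0.002, -0.001, 0.09], "angular": [0, 0, 0], "grip": 0.45}]}}

```text
time: 13.75
tool_pos: [679.2, -43.8, 30.7]
tcp_rot: [0.115, 0.993, -0.0, -0.001]
force: [-0.5, -0.2, -1.2]
finger_gap: 60.0
grip_force: 48.9
```

```bash
python3 g.py
```

```text
13.75 [679.2 -43.8  30.7] [-0.5 -0.2 -1.2] 60.02473962357487 166.77453261959928
[-0.0052  0.0008  0.0911]
```

Call:
{"op": "move_arm", "data": {"series": [{"translation": [-0.003, 0, 0.03], "angular": [0, 0, 0], "grip": 0.45}, {"translation": [-0.003, 0, 0.06], "angular": [0, 0, 0], "grip": 0.45}, {"translation": [-0.003, 0, 0.085], "angular": [0, 0, 0], "grip": 0.45}, {"translation": [-0.003, 0, 0.085], "angular": [0, 0, 0], "grip": 0.45}]}}

```text
time: 14.25
tool_pos: [679.8, -43.9, 18.1]
tcp_rot: [0.115, 0.993, -0.0, -0.001]
force: [0.1, -0.2, -1.9]
finger_gap: 60.3
grip_force: 48.9
```

```bash
python3 g.py
```

```text
14.25 [679.8 -43.9  18.1] [ 0.1 -0.2 -1.9] 60.33583830104386 166.77821691962484
[-0.0012  0.0005  0.0072]
```

Call:
{"op": "move_arm", "data": {"series": [{"translation": [0, 0, 0.012], "angular": [0, 0, 0], "grip": 0.45}, {"translation": [0, 0, 0.012], "angular": [0, 0, 0], "grip": 0.45}, {"translation": [0, 0, 0.012], "angular": [0, 0, 0], "grip": 0.45}]}}

```text
time: 14.62
tool_pos: [680.4, -44.0, 17.1]
tcp_rot: [0.115, 0.993, 0.0, 0.0]
force: [0.1, 0.7, -1.0]
finger_gap: 60.1
grip_force: 48.9
```

Call:
{"op": "move_arm", "data": {"series": [{"translation": [0, 0, 0.012], "angular": [0, 0, 0], "grip": 0.45}, {"translation": [0, 0, 0.012], "angular": [0, 0, 0], "grip": 0.45}, {"translation": [0, 0, 0.012], "angular": [0, 0, 0], "grip": 0.45}]}}

```text
time: 15.0
tool_pos: [680.7, -44.0, 16.1]
tcp_rot: [0.115, 0.993, -0.0, 0.0]
force: [-1.1, 1.0, 5.9]
finger_gap: 60.5
grip_force: 49.6
```

Call:
{"op": "move_arm", "data": {"series": [{"translation": [0, 0, 0], "angular": [0, 0, 0], "grip": 0.3}, {"translation": [0, 0, 0], "angular": [0, 0, 0], "grip": 0.2}, {"translation": [0, 0, 0], "angular": [0, 0, 0], "grip": 0.14}, {"translation": [0, 0, 0], "angular": [0, 0, 0], "grip": 0.12}, {"translation": [0, 0, -0.1], "angular": [0, 0, 0], "grip": 0.12}, {"translation": [0, 0, -0.4], "angular": [0, 0, 0], "grip": 0.12}, {"translation": [0, 0, -0.7], "angular": [0, 0, 0], "grip": 0.12}, {"translation": [0, 0, -0.7], "angular": [0, 0, 0], "grip": 0.12}]}}

```text
time: 16.0
tool_pos: [684.7, -44.4, 127.4]
tcp_rot: [0.115, 0.993, 0.0, 0.006]
force: [0.4, -0.8, 0.9]
finger_gap: 75.2
grip_force: 0.0
```

Run:
```python
from h import *
p,d,s=shot('wrist','w8');print(s['time'],s['tool_pos'].round(1),s['force'].round(1))
L=loc(cloud('wrist',d,s),np.array([595.4,-26.1]),-.2086);h=cv2.cvtColor(p,cv2.COLOR_RGB2HSV)
g=(h[...,0]>45)&(h[...,0]<85)&(h[...,1]>90)&(d>0)&(abs(L[...,0]-86)<60)&(abs(L[...,1])<45)&(L[...,2]<60)
P=L[g];i=abs(P[:,2]-np.median(P[:,2]))<4;A=np.c_[P[i][:,:2],np.ones(i.sum())];print('plane',np.linalg.lstsq(A,P[i,2],rcond=None)[0],np.median(P[:,2]),cv2.minAreaRect(P[i][:,:2].astype(np.float32)))
cv2.imwrite('pics/w8v.png',p[:,:,::-1])
```

```text
16.0 [684.7 -44.4 127.4] [ 0.4 -0.8  0.9]
plane [ 9.96203634e-04 -3.34480857e-04  2.75767303e+01] 27.665046439561266 ((87.7874984741211, -0.44982337951660156), (61.92650604248047, 95.57408905029297), 89.7122802734375)
```

View pics/w8.png

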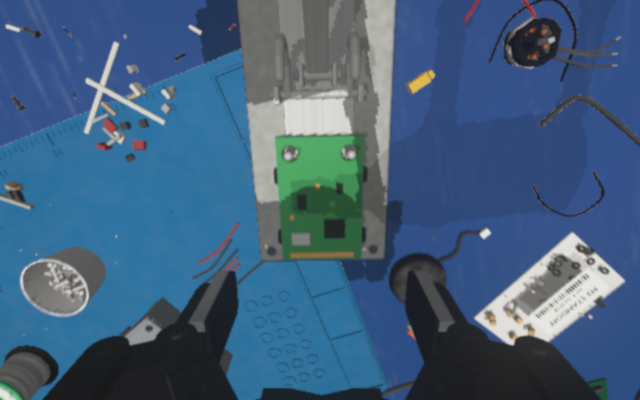

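The panel lies flat with its top at 27.6, and a post comes through each hole at (291,154) and (349,154). The brass edge is away from the lever. Now back to the raised lever.

Call:
{"op": "move_arm", "data": {"series": [{"translation": [0.05, 0, -0.3], "angular": [0, 0, 0], "grip": 0.3}, {"translation": [0.4, -0.01, -0.33], "angular": [0, 0, 0], "grip": 0.4}, {"translation": [0.8, -0.02, -0.33], "angular": [0, 0, -0.01], "grip": 0.4}, {"translation": [1, -0.03, -0.33], "angular": [0, 0, -0.01], "grip": 0.4}, {"translation": [1, -0.03, -0.33], "angular": [0, 0, -0.01], "grip": 0.4}, {"translation": [1, -0.03, -0.33], "angular": [0, 0, -0.01], "grip": 0.4}]}}

```text
time: 16.8
tool_pos: [533.8, -14.2, 169.5]
tcp_rot: [0.105, 0.995, -0.0, 0.0]
force: [0.7, 0.1, -0.3]
finger_gap: 51.0
grip_force: 0.0
```

```bash
cat > k.py <<'E'
from h import *
import sys
p,d,s=shot('wrist',sys.argv[1]);M=R.from_quat(s['tcp_rot']).as_matrix();O=np.array([595.4,-26.1]);y=-.2086
print(s['time'],s['tool_pos'].round(1),'local',loc(s['tool_pos'],O,y).round(1),s['force'].round(1),s['finger_gap'],np.degrees(np.arctan2(M[1,0],M[0,0]))%360)
L=loc(cloud('wrist',d,s),O,y)
m=(abs(L[...,1])<18)&(L[...,0]>-130)&(L[...,0]<-40)&(L[...,2]>25)&(L[...,2]<150)&(d>0)&(p.max(-1)<90)&(abs(L[...,1])>8)
q=L[m];q=q[q[:,2]>np.percentile(q[:,2],99)-14];print('roll ends',len(q),np.percentile(q,[2,50,98],axis=0).round(1))
E
python3 k.py w9
```

```text
16.8 [533.8 -14.2 169.5] local [-62.7  -1.1 169.5] [ 0.7  0.1 -0.3] 50.97811648980033 167.9769711128387
roll ends 259 [[-77.5 -11.6 127. ]
 [-73.9  -8.1 132.1]
 [-67.7  11.6 133.8]]
```

Call:
{"op": "move_arm", "data": {"series": [{"translation": [0.068, 0.006, 0.1], "angular": [0, 0, 0], "grip": 0.4}, {"translation": [0.068, 0.006, 0.25], "angular": [0, 0, 0], "grip": 0.4}, {"translation": [0.068, 0.006, 0.36], "angular": [0, 0, 0], "grip": 0.4}, {"translation": [0.068, 0.006, 0.37], "angular": [0, 0, 0], "grip": 0.5}, {"translation": [0.068, 0.006, 0.37], "angular": [0, 0, 0], "grip": 0.6}, {"translation": [0.068, 0.006, 0.37], "angular": [0, 0, 0], "grip": 0.8}, {"translation": [0.068, 0.006, 0.37], "angular": [0, 0, 0], "grip": 0.9}, {"translation": [0.068, 0.006, 0.37], "angular": [0, 0, 0], "grip": 0.9}], "newtons": 50}}

```text
time: 17.85
tool_pos: [524.1, -10.8, 115.0]
tcp_rot: [0.105, 0.994, 0.0, 0.001]
force: [-0.1, 2.7, 2.5]
finger_gap: 22.1
grip_force: 49.2
```

Run:
```python
from h import *
s=sense();print(s['time'],loc(s['tool_pos'],np.array([595.4,-26.1]),-.2086).round(1),s['force'].round(1),s['finger_gap'],s['grip_force'])
```

```text
17.85 [-72.9   0.2 115. ] [-0.1  2.7  2.5] 22.149278799074413 49.15981113910675
```

Call:
{"op": "move_arm", "data": {"series": [{"translation": [0.029, 0, 0.025], "angular": [0, 0, 0], "grip": 0.9}, {"translation": [0.057, 0, 0.051], "angular": [0, 0, 0], "grip": 0.9}, {"translation": [0.11, 0, 0.107], "angular": [0, 0, 0], "grip": 0.9}, {"translation": [0.156, 0, 0.167], "angular": [0, 0, 0], "grip": 0.9}, {"translation": [0.196, 0, 0.233], "angular": [0, 0, 0], "grip": 0.9}, {"translation": [0.229, 0, 0.302], "angular": [0, 0, 0], "grip": 0.9}, {"translation": [0.256, 0, 0.374], "angular": [0, 0, 0], "grip": 0.9}, {"translation": [0.256, 0, 0.374], "angular": [0, 0, 0], "grip": 0.9}]}}

```text
time: 18.85
tool_pos: [485.8, -2.9, 56.8]
tcp_rot: [0.105, 0.995, 0.0, 0.0]
force: [3.8, 3.8, 1.6]
finger_gap: 22.0
grip_force: 50.2
```

```bash
cat > f.py <<'E'
from h import *
s=sense();print(s['time'],loc(s['tool_pos'],np.array([595.4,-26.1]),-.2086).round(1),s['force'].round(1),s['finger_gap'],s['grip_force'])
E
python3 f.py
```

```text
18.85 [-112.1    0.    56.8] [3.8 3.8 1.6] 22.02273304946317 50.178027749061584
```

Call:
{"op": "move_arm", "data": {"series": [{"translation": [0.01, 0, 0.05], "angular": [0, 0, 0], "grip": 0.9}, {"translation": [0.018, 0, 0.1], "angular": [0, 0, 0], "grip": 0.9}, {"translation": [0.018, 0, 0.1], "angular": [0, 0, 0], "grip": 0.9}]}}

```text
time: 19.23
tool_pos: [482.4, -2.3, 41.9]
tcp_rot: [0.105, 0.994, 0.0, -0.001]
force: [1.1, 4.6, 2.5]
finger_gap: 22.5
grip_force: 50.4
```

```bash
python3 f.py
```

```text
19.225 [-1.155e+02 -1.000e-01  4.190e+01] [1.1 4.6 2.5] 22.53671803956798 50.412172079086304
```

Call:
{"op": "move_arm", "data": {"series": [{"translation": [0.004, 0, 0.02], "angular": [0, 0, 0], "grip": 0.9}, {"translation": [0.006, 0, 0.04], "angular": [0, 0, 0], "grip": 0.9}, {"translation": [0.006, 0, 0.05], "angular": [0, 0, 0], "grip": 0.9}, {"translation": [0.006, 0, 0.05], "angular": [0, 0, 0], "grip": 0.9}]}}

```text
time: 19.73
tool_pos: [481.7, -2.1, 35.8]
tcp_rot: [0.105, 0.994, 0.0, -0.001]
force: [-2.9, 5.9, 8.5]
finger_gap: 22.1
grip_force: 51.0
```

```bash
python3 f.py
```

```text
19.725 [-1.162e+02 -1.000e-01  3.580e+01] [-2.9  5.9  8.5] 22.138231623304115 51.01557791233063
```

Call:
{"op": "move_arm", "data": {"series": [{"translation": [-0.003, 0, 0.012], "angular": [0, 0, 0], "grip": 0.9}, {"translation": [-0.004, 0, 0.024], "angular": [0, 0, 0], "grip": 0.9}, {"translation": [-0.004, 0, 0.024], "angular": [0, 0, 0], "grip": 0.9}]}}

```text
time: 20.1
tool_pos: [481.4, -2.1, 31.8]
tcp_rot: [0.105, 0.994, 0.0, -0.002]
force: [-3.2, 5.6, 7.0]
finger_gap: 22.8
grip_force: 51.1
```

Call:
{"op": "move_arm", "data": {"series": [{"translation": [0, 0, 0.012], "angular": [0, 0, 0], "grip": 0.9}, {"translation": [0, 0, 0.024], "angular": [0, 0, 0], "grip": 0.9}, {"translation": [0, 0, 0.024], "angular": [0, 0, 0], "grip": 0.9}]}}

```text
time: 20.48
tool_pos: [481.2, -2.0, 27.7]
tcp_rot: [0.105, 0.994, 0.0, -0.002]
force: [-2.6, 5.6, 4.1]
finger_gap: 22.5
grip_force: 50.8
```

```bash
python3 f.py
```

```text
20.475 [-1.167e+02 -1.000e-01  2.770e+01] [-2.6  5.6  4.1] 22.45285436416513 50.83441436290741
```

Call:
{"op": "move_arm", "data": {"series": [{"translation": [0, 0, 0.01], "angular": [0, 0, 0], "grip": 0.9}, {"translation": [0, 0, 0.018], "angular": [0, 0, 0], "grip": 0.9}, {"translation": [0, 0, 0.018], "angular": [0, 0, 0], "grip": 0.9}]}}

```text
time: 20.85
tool_pos: [481.1, -2.0, 24.7]
tcp_rot: [0.105, 0.994, 0.0, -0.002]
force: [-1.0, 5.5, 2.4]
finger_gap: 22.2
grip_force: 50.6
```

```bash
python3 f.py
```

```text
20.85 [-1.168e+02 -1.000e-01  2.470e+01] [-1.   5.5  2.4] 22.189323553308245 50.630730986595154
```

Call:
{"op": "move_arm", "data": {"series": [{"translation": [0, 0, 0.006], "angular": [0, 0, 0], "grip": 0.9}, {"translation": [0, 0, 0.012], "angular": [0, 0, 0], "grip": 0.9}, {"translation": [0, 0, 0.012], "angular": [0, 0, 0], "grip": 0.9}]}}

```text
time: 21.22
tool_pos: [481.1, -2.0, 22.9]
tcp_rot: [0.105, 0.994, 0.0, -0.002]
force: [-1.4, 5.7, 1.0]
finger_gap: 22.3
grip_force: 50.5
```

```bash
python3 f.py
```

```text
21.225 [-1.168e+02 -1.000e-01  2.290e+01] [-1.4  5.7  1. ] 22.25589900705652 50.54785966873169
```

Call:
{"op": "move_arm", "data": {"series": [{"translation": [0, 0, 0.006], "angular": [0, 0, 0], "grip": 0.9}, {"translation": [0, 0, 0.01], "angular": [0, 0, 0], "grip": 0.9}, {"translation": [0, 0, 0.01], "angular": [0, 0, 0], "grip": 0.9}]}}

```text
time: 21.6
tool_pos: [481.2, -2.0, 22.2]
tcp_rot: [0.105, 0.995, 0.0, -0.002]
force: [-4.9, 6.4, 8.5]
finger_gap: 22.5
grip_force: 51.3
```

```bash
python3 f.py
```

```text
21.6 [-1.167e+02 -1.000e-01  2.220e+01] [-4.9  6.4  8.5] 22.49087389156417 51.30948185920715
```

Call:
{"op": "move_arm", "data": {"series": [{"translation": [0, 0, 0.003], "angular": [0, 0, 0], "grip": 0.9}, {"translation": [0, 0, 0.003], "angular": [0, 0, 0], "grip": 0.9}]}}

```text
time: 21.85
tool_pos: [481.2, -2.0, 22.1]
tcp_rot: [0.105, 0.995, 0.0, -0.002]
force: [-6.3, 6.8, 11.6]
finger_gap: 22.6
grip_force: 51.6
```

```bash
python3 f.py
```

```text
21.85 [-1.167e+02 -1.000e-01  2.210e+01] [-6.3  6.8 11.6] 22.57176961054427 51.55526518821716
```

Call:
{"op": "move_arm", "data": {"series": [{"translation": [0, 0, 0], "angular": [0, 0, 0], "grip": 0.7}, {"translation": [0, 0, 0], "angular": [0, 0, 0], "grip": 0.5}, {"translation": [0, 0, 0], "angular": [0, 0, 0], "grip": 0.4}, {"translation": [0, 0, 0], "angular": [0, 0, 0], "grip": 0.35}, {"translation": [0, 0, -0.05], "angular": [0, 0, 0], "grip": 0.35}, {"translation": [0, 0, -0.3], "angular": [0, 0, 0], "grip": 0.35}, {"translation": [0, 0, -0.7], "angular": [0, 0, 0], "grip": 0.35}, {"translation": [-0.2, 0, -1], "angular": [0, 0, 0], "grip": 0.3}, {"translation": [-0.2, 0, -1], "angular": [0, 0, 0], "grip": 0}, {"translation": [-0.2, 0, -1], "angular": [0, 0, 0], "grip": 0}, {"translation": [-0.2, 0, -1], "angular": [0, 0, 0], "grip": 0}]}}

```text
time: 23.22
tool_pos: [510.4, -8.5, 170.0]
tcp_rot: [0.105, 0.995, -0.0, -0.002]
force: [0.5, -0.2, 0.3]
finger_gap: 85.3
grip_force: 0.0
```

```bash
cat > e.py <<'E'
from h import *
np.set_printoptions(suppress=True,linewidth=200)
p,d,s=shot('wrist','w10');O=np.array([595.4,-26.1]);y=-.2086
L=loc(cloud('wrist',d,s),O,y);lo=(d>0)&(L[...,2]<100)
q=L[(L[...,0]<-106)&(L[...,0]>-130)&(abs(L[...,1])<16)&(abs(L[...,1])>8)&(L[...,2]>22)&lo];print('roll',len(q),np.percentile(q,[2,50,98],axis=0).round(1))
for a,b in((-100,-85),(-80,-60),(-55,-35)):
    q=L[(L[...,0]<b)&(L[...,0]>a)&(abs(L[...,1])<4)&(L[...,2]>22)&lo];print('blade',a,np.median(q[:,2]) if len(q) else 0)
for sg in(1,-1):
    q=L[(L[...,0]<58)&(L[...,0]>0)&(abs(L[...,1]-21*sg)<7)&(L[...,2]>30)&lo]
    print('arch',sg,[(x,round(float(np.percentile(q[abs(q[:,0]-x)<4][:,2],95)),1)) for x in range(0,60,8) if (abs(q[:,0]-x)<4).any()])
g=cv2.cvtColor(p,cv2.COLOR_RGB2HSV);g=(g[...,0]>45)&(g[...,0]<85)&(g[...,1]>90)&(abs(L[...,0]-86)<60)&(abs(L[...,1])<45)&lo
P=L[g];i=abs(P[:,2]-np.median(P[:,2]))<4;print('panel',np.linalg.lstsq(np.c_[P[i][:,:2],np.ones(i.sum())],P[i,2],rcond=None)[0],cv2.minAreaRect(P[i][:,:2].astype(np.float32)))
s=sense();print(s['time'],s['tool_pos'],s['force'].round(1))
E
python3 e.py
```

```text
roll 142 [[-120.2  -11.8   36.3]
 [-115.6   -0.1   40.9]
 [-109.4   11.5   42.7]]
blade -100 38.809425083506255
blade -80 38.93273276969623
blade -55 38.90515098864961
arch 1 [(0, 40.4), (8, 46.0), (16, 57.5), (24, 63.5), (32, 64.2), (40, 63.4), (48, 58.6)]
arch -1 [(0, 41.0), (8, 44.4), (16, 57.7), (24, 63.3), (32, 64.1), (40, 63.5), (48, 59.1)]
panel [ 0.00194996  0.00049069 27.4182962 ] ((86.20982360839844, -0.14610862731933594), (61.87040710449219, 94.02409362792969), 89.54945373535156)
23.275 [510.47310006  -8.50979322 169.97399835] [ 0.  -0.1 -0.5]
```

The lever is back to its original closed height, the arches bridge the posts with their tops at about 63–64 mm, and the panel is flat at x = 86 and square. I'm handing in.

```bash
python3 -c "
from bench import env;print(env.close_job())"
```

```text
the job is handed in; nothing more can be done
None
```

The job is handed in: the panel lies flat on both posts with its brass edge away from the lever, the lever is latched home (final press 11.6 N), the rings are closed, and the arm is clear after about 23 s.

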